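# Set the kickstand of the test-tile frame and hold the frame upright

## Robot

A 6-joint arm with a two-finger parallel gripper is mounted at the origin on the work surface. World frame = base frame: x ahead of the robot, y to its left, z up, the work surface at z = 0. Lengths are in m, angles in rad, forces in N, time in s.
With the tool pointing down it reaches from about 0.275 to 0.85 m from the base axis. Payload 5.2 kg.
Tool frame: the origin (TCP) lies midway between the tips of the shut fingers; the grasp point (between the pads) lies 19 mm behind it (robot.hold_point_z is the distance from the TCP to the grasp point, in m); z points along the fingers, y is the line along which they close (so a half turn about z gives the same grasp; the last joint's range is limited). The gripper opens to 85 mm and grips with 20 to 120 N. Pads are 22 mm wide; open, the fingers measure 114 mm over their backs; the gripper's body (76 mm by 85 mm) begins 54 mm behind the grasp point. The pads swing forward as they close: fully open they stand 13 mm farther back than shut.
Start: joints at [-1.503, 0.259, 1.535, -0, 1.348, -0.203], TCP at [0.147, -0.53, 0.231] pointing down, gripper open.
Joint ranges: [-3.14, 3.14], [-0.91, 2.08], [0.19, 2.58], [-1.22, 4.36], [0.22, 2.71], [-3.12, 3.12]. Speed limits (rad/s): [2.57, 2.57, 3.14, 3.14, 3.14, 3.14].

## Interface

Orientations are given as [roll, pitch, yaw] about the fixed x, y, z axes, in that order (R = Rz(yaw) Ry(pitch) Rx(roll)).
In Python, from bench import robot, optics, job gives the robot as it stands (robot), with the cameras (optics) and the job (job).
- The arm moves only by the tool shift_gripper, called after ">>>" by a JSON object that holds its "api" and its "payload", one argument or row to a line. Schema: {"type":"object","properties":{"plan":{"type":"array","items":{"type":"object","properties":{"trans":{"type":"array","items":{"type":"number"},"minItems":3,"maxItems":3},"rz":{"type":"number"}},"additionalProperties":false},"minItems":1,"maxItems":20},"finger_gap":{"type":"number"},"clamp_n":{"type":"number"},"only":{"type":"string"},"quiet":{"type":"boolean"},"lines":{"type":"string"}},"required":["plan"],"additionalProperties":false}. plan is a list of rows, 1 to 20 of them, each an object with the fields trans (a list: dx, dy, dz in normalised numbers (1 is 400 mm)), rz (a turn about the tool's z in shares of pi/2 rad (1.0 is pi/2 rad)); a field left out counts as zero; each row shifts and turns the commanded pose from where the row before left it, along the tool's axes as they then stand; what a row does not reach is not made up. A row lasts 1/12 s, in which the tool goes at most 0.0417 m and 0.125 rad, less where a joint would pass 70% of its speed; a pose out of reach is approached as far as the arm can. finger_gap is the opening from 0.0 (shut) to 1.0 (fully open), set as the call begins (left out keeps the last). The fingers move at their own pace and stop on an object; clamp_n is the grip in N (left out, the last holds). Time passes only in rows, so rows that do not move let the fingers close. The tool returns the time, the measured TCP pose, the force, the opening and the grip force at its end. only (a regular expression) keeps the lines of the reply that match it, lines (a string "A,B") keeps lines A to B, and quiet returns only ok. No shift or turn number may pass 1 either way. Input that does not fit is refused with a message, and nothing moves.
- robot.read_state(): the state, without advancing time (a new reading comes with each control period).
- optics.capture(name): name is "scene" or "side" or "wrist"; returns a dict with "image" (400x640x3 uint8, red, green, blue), "intrinsics" (3x3 intrinsics, pixels), "position" and "attitude" of the camera in the world; the wrist camera has in their place "T_tool_cam" (4x4, takes a point from camera to tool coordinates, whose origin is the TCP and whose axes are the flange's). Camera axes: x right, y down, z forward; pixel columns grow to the right and rows downward; lengths in m; the calibration is good to about 2 mm. A picture is of the moment at which its call begins: read the wrist's pose just before it. There is no depth.
- job.sign_off(): hands the job in; it is judged then, once.
The state is a dict: "time": time; "joint_pos": joint angles; "qvel": joint speeds; "effort": joint torques, N m; "eef_pos": TCP position; "orientation": TCP orientation; "ft_force": force on the tool from outside, world axes, zero at the start; "wrist_torque": the same for the moment, N m; "opening": opening from 0.0 (shut) to 1.0 (fully open); "finger_force": force on a finger pad.
Only numpy, scipy, OpenCV 4.12 (cv2) and the standard library are available. Lean on these libraries where they do the work, as an engineer would, in place of code of your own. Each camera call takes 0.05 s, during which the arm holds its last target. There are 200 camera calls.

## Task

The yellow cup is in the way of the tile frame's kickstand: nest it upright inside the blue cup, fully home, with the blue cup standing on the bench. Then flip the red kickstand over its centre and all the way down, then bring the tile frame upright and finish while holding the frame itself there (not the kickstand) with the fingers, because its spring tips it back as soon as it is let go. Leave the other things on the bench where they are.

Things in the scene. Friction and masses are not known exactly. Their poses are not given: they have to be found in the camera images.
- base: Dark steel plate fixed to the bench, 120 x 180 x 12 mm (x, y, z), carrying the tile frame. Origin: centre of its underside, on the bench. x points to the side where the kickstand comes down (away from the robot, within 0.35 rad), y along the frame's hinge axis towards the kickstand's side. The hinge axis lies 30 mm above the origin.
- frame: Wooden frame with coloured tiles, hinged to the base at its foot. Origin: on the hinge axis, midway; z up along the frame, x its face normal, y along the hinge. 156 mm wide, uprights 16 mm thick. Top bar 16 mm thick (x), 20 mm high, 156 mm long (y), upper edge 200 mm from the origin; below the bar a 6 mm panel, 14 mm thick over the tiles. About 0.55 kg.
- frame_top (a point): Centre of the frame's top bar, 190 mm from the hinge axis along the frame. The bar can be pinched across its thickness from above.
- frame_tilt (a joint): Tilt of the frame, rad: 0 upright, negative leaning back (top towards base -x, the robot's side). Starts at its back stop, -0.42; front stop at +0.03. Its weight and a return spring tip it back when let go; about 2 N at the top bar lifts it or holds it upright.
- leg_swing (a joint): Swing of the kickstand on the frame, rad: 0 folded up along the frame, 2.36 fully down (stop), its foot then just meeting the bench when the frame is upright. The foot swings up and over towards base +x. With the frame at its back stop the leg is vertical (centre) at 0.42; pushed past that it falls by itself, damped, to the stop in 1 to 3 s. Under 1 N at its end moves it.
- leg: The red kickstand. Origin: its pivot on the frame, 60 mm up the frame from the hinge axis and 120 mm out along +y (42 mm clear of the frame's side); z along the leg to its foot.
- leg_foot (a point): Rubber foot end of the kickstand, 115 mm from the pivot. The kickstand is a round red bar 12 mm thick with a black foot 14 mm thick.
- yellow_cup: Loose yellow plastic stacking cup, upright, open on top, standing where the kickstand comes down. Origin: centre of its underside; z up. 82 mm tall; a straight rim band 66 mm across from 61 mm up to the rim, below it a cone narrowing to 38 mm at the foot. Wall 3 mm. About 70 g. Can be gripped across the rim band.
- blue_cup: Blue stacking cup of the same shape and size, standing loose on the bench on the robot's left. Nested fully home, the yellow cup's shoulder rests on the blue rim, its origin about 22 mm above the blue cup's origin, and its 21 mm rim band stays clear above. Radial play about 1 mm.
- jar: Bystander, to be left alone: round glass jar with black lid and red label, 64 mm across, 90 mm tall.
- bowl: Bystander, to be left alone: white bowl, 130 mm across, 55 mm tall.
- clay_vase: Bystander, to be left alone: square open clay vase, 70 x 70 x 120 mm, pale clay.
- wood_block: Bystander, to be left alone: dark wooden block, 160 x 50 x 40 mm.
- knife: Bystander, to be left alone: flat modelling spatula lying on the bench, origin near its middle.

How it is judged:
By the outcome, as a careful person would: the job done as asked, in the order asked, and still so for the second after the job is handed in, while the arm keeps its last pose, push and grip.
It also fails if it takes over 64 s, if anything falls off the work surface, if the arm or the gripper's body presses on something with over 40 N, if the wrist force passes 120 N, or if a joint passes its speed limit or range.

## Working session

There is one attempt and no reset: what is moved stays moved. The work goes in short steps, Python scripts to look and compute and a tool call to move; the robot and the scene stay as the last step left them, time stands still between calls to the robot, and variables do not carry over. Pictures are saved under pics/ and viewed, at most 10 in all, crops included, and the job is handed in when it is done.

```bash
ls; mkdir -p pics; cat > h.py <<'E'
from bench import robot, optics, job
import numpy as np, cv2
from scipy.spatial.transform import Rotation as R
def snap(cam,name):
    s=robot.read_state(); c=optics.capture(cam)
    cv2.imwrite(f'pics/{name}.png',cv2.cvtColor(c['image'],cv2.COLOR_RGB2BGR)); c['s']=s
    np.save(f'pics/{name}.npy',c,allow_pickle=True); return c
def att(a):
    a=np.array(a,float)
    return a if a.shape==(3,3) else R.from_euler('xyz',a).as_matrix() if a.size==3 else R.from_quat(a).as_matrix()
E
python3 - <<'E'
from h import *
for n in('scene','side'):
    c=snap(n,n+'0'); print(n,c['intrinsics'],c['position'],c['attitude'])
print(robot.read_state())
E
```

```text
bench.py
pics
scene [[386.25147139   0.         324.95587956]
 [  0.         386.25147139 199.43929771]
 [  0.           0.           1.        ]] [ 0.81346781 -0.49788074  0.95284142] [-2.51879983 -0.00915283  0.54057451]
side [[423.36174186   0.         316.0656352 ]
 [  0.         423.36174186 201.47892273]
 [  0.           0.           1.        ]] [-0.12769113  0.7956032   1.08924011] [-2.32461682 -0.01178657 -2.41629048]
{'time': 0.1, 'joint_pos': array([-1.50279554e+00,  2.59264864e-01,  1.53598978e+00, -5.16669843e-06,
        1.34804364e+00, -2.02801967e-01]), 'qvel': array([ 0.00054272, -0.00105462, -0.00303052, -0.00017816, -0.00070135,
        0.00045468]), 'effort': array([ 2.42389950e-03, -4.46973252e+01, -2.91247576e+01, -1.17817049e-04,
        6.17314989e-03, -4.15674236e-06]), 'eef_pos': array([ 0.14711313, -0.52944456,  0.23055421]), 'orientation': array([-3.13992097e+00, -3.38603642e-04,  2.70803618e-01]), 'ft_force': array([ 0.64559409, -0.00593942,  0.52165484]), 'wrist_torque': array([-0.03028921,  0.01086955, -0.00341196]), 'finger_force': 0.0, 'opening': 0.9991391629141654}
```

View pics/scene0.png

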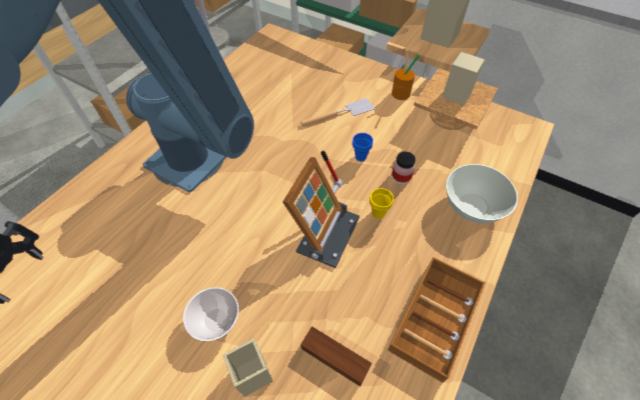

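View pics/side0.png

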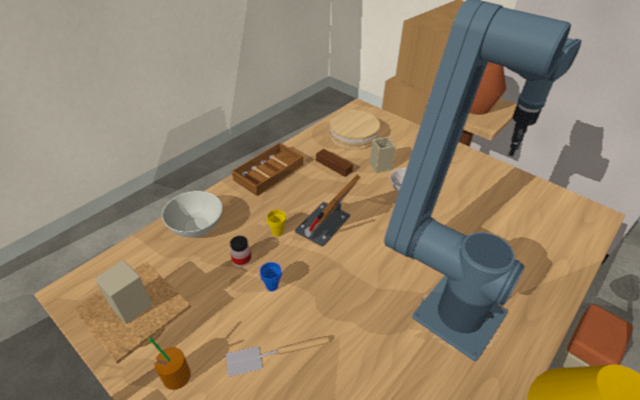

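Scene shows yellow cup at (381,203), blue at (362,147), frame about (315,205), leg foot (323,153); side shows yellow (277,222), blue (271,277), frame about (330,210), leg around (318,216). I'll fit the cups by colour and zoom on the frame.

```bash
cat >> h.py <<'E'
def proj(c,P):
    P=np.atleast_2d(P); q=(P-np.array(c['position']))@att(c['attitude'])
    return q[:,:2]/q[:,2:]*[c['intrinsics'][0,0],c['intrinsics'][1,1]]+c['intrinsics'][:2,2]
def load(n): return np.load(f'pics/{n}.npy',allow_pickle=True).item()
def mask(c,col,roi):
    h=cv2.cvtColor(c['image'],cv2.COLOR_RGB2HSV)
    lo,hi={'y':((24,140,60),(34,255,255)),'b':((108,150,50),(125,255,255))}[col]
    m=cv2.inRange(h,lo,hi); z=np.zeros_like(m); u0,v0,u1,v1=roi; z[v0:v1,u0:u1]=m[v0:v1,u0:u1]; return z
def cuphull(c,x,y,z=0):
    t=np.linspace(0,6.283,60,endpoint=False)
    P=np.concatenate([np.c_[x+r*np.cos(t),y+r*np.sin(t),0*t+z+h] for r,h in((.019,0),(.033,.061),(.033,.082))])
    return cv2.convexHull(proj(c,P).astype(np.float32))
def cen(h): m=cv2.moments(h); return np.array([m['m10'],m['m01']])/m['m00']
E
python3 - <<'E'
from h import *
from scipy.optimize import least_squares
S,D=load('scene0'),load('side0')
for col,r in(('y',((360,180,400,225),(255,200,298,245))),('b',((345,125,380,165),(250,255,295,300)))):
    cs=[]
    for c,q in zip((S,D),r):
        m=mask(c,col,q); k=cv2.convexHull(cv2.findNonZero(m)); print(col,cen(k),cv2.contourArea(k),cv2.boundingRect(k)); cs.append(cen(k))
    f=lambda p:np.r_[cen(cuphull(S,*p))-cs[0],cen(cuphull(D,*p))-cs[1]]
    o=least_squares(f,[.6,0],diff_step=1e-3); print(o.x,o.fun,[cv2.contourArea(cuphull(c,*o.x)) for c in(S,D)])
a=cv2.resize(S['image'][140:275,275:375],None,fx=4,fy=4,interpolation=cv2.INTER_CUBIC)
b=cv2.resize(D['image'][165:255,285:370],None,fx=4.7,fy=4.7,interpolation=cv2.INTER_CUBIC)
o=np.zeros((540,800,3),np.uint8); o[:540,:400]=a; o[:b.shape[0],400:400+b.shape[1]]=b[:,:400]
cv2.imwrite('pics/zoom.png',o[:,:,::-1])
E
```

```text
y [380.38575269 201.8219086 ] 496.0 (370, 188, 23, 31)
y [276.28075117 221.42206573] 355.0 (267, 210, 19, 26)
[0.62849493 0.13018956] [-0.35878761  0.57302716 -0.51357627  0.55110597] [569.8920173095539, 421.95342562836595]
b [361.76843057 145.40117594] 368.5 (353, 134, 20, 27)
b [270.64522909 275.06599412] 396.5 (261, 263, 20, 28)
[0.47979881 0.29919806] [-0.37669182  0.59608205 -0.41702757  0.35112124] [481.6791285921354, 522.5315562007017]
```

View pics/zoom.png

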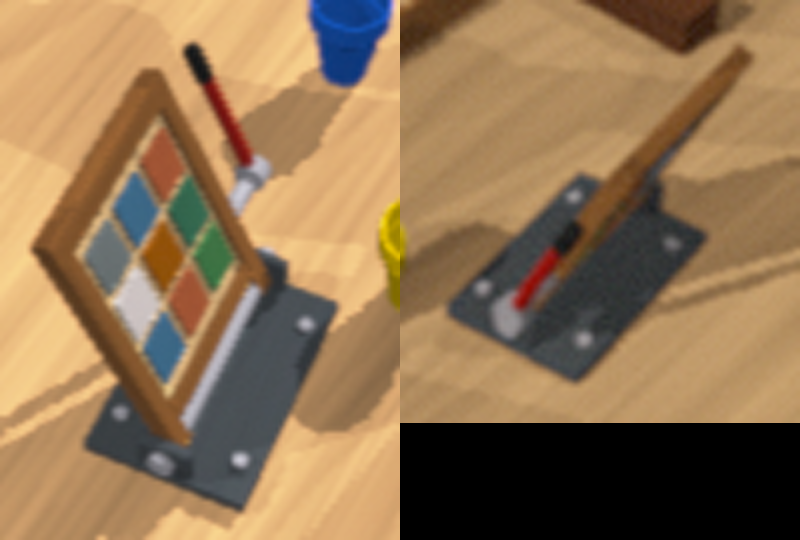

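```bash
python3 - <<'E'
from h import *
from scipy.optimize import least_squares
S,D=load('scene0'),load('side0')
z=lambda l,s,u,v:np.array([[a/s+u,b/s+v] for a,b in l])
ds=z([(337,303),(243,507),(87,443),(150,75),(38,245),(190,45)],4,275,140)
dd=z([(180,175),(307,237),(177,382),(47,310),(343,52),(177,226)],4.7,285,165)
def pts(p,tilt=-.42,sw=0):
    B=lambda a,b,c:np.array([a,b,c])
    fr=lambda x,y,h:B(x*np.cos(tilt)+h*np.sin(tilt),y,.03-x*np.sin(tilt)+h*np.cos(tilt))
    f=fr(0,.12,.06)+.115*B(np.sin(tilt+sw),0,np.cos(tilt+sw))
    Q=lambda L:np.array(L)@np.array([[np.cos(p[2]),np.sin(p[2]),0],[-np.sin(p[2]),np.cos(p[2]),0],[0,0,1]])+[p[0],p[1],0]
    return Q([B(.06,.09,.012),B(.06,-.09,.008),B(-.06,-.09,.008),fr(0,.078,.2),fr(0,-.078,.2),f]),\
      Q([B(.06,-.09,.012),B(-.06,-.09,.01),B(-.06,.09,.004),B(.06,.09,.004),fr(0,.078,.2),f])
def f(p):
    a,b=pts(p); return np.r_[(proj(S,a)-ds).ravel(),(proj(D,b)-dd).ravel()]
o=least_squares(f,[.55,.05,0],loss='soft_l1'); print(o.x); print(f(o.x).reshape(-1,2).round(1))
a,b=pts(o.x); print('foot',a[5],'top ends',a[3],a[4])
for t in (0,): print('upright top ends',pts(o.x,0)[0][3:5], 'leg down foot',pts(o.x,0,2.36)[0][5],'back',pts(o.x,-.42,2.36)[0][5])
E
```

```text
[ 0.53872602 -0.00790508  0.12873648]
[[ -0.4  -0.6]
 [ -0.7   0.6]
 [ -2.1   0.5]
 [ -0.7  -1.9]
 [ -0.6   1.1]
 [ -0.5   1.8]
 [ -1.2  -1.4]
 [ -0.6  -1.2]
 [ -0.5   0.2]
 [ -1.5   0.5]
 [-26.2  25.7]
 [ -1.5   0.8]]
foot [0.45255269 0.10194087 0.18979056] top ends [0.44783505 0.05897971 0.21261779] [ 0.46786251 -0.09572938  0.21261779]
upright top ends [[ 0.52871229  0.06944946  0.23      ]
 [ 0.54873975 -0.08525962  0.23      ]] leg down foot [0.60365717 0.12150171 0.00837386] back [0.60542032 0.12172995 0.04328496]
```

```bash
cat >> h.py <<'E'
def d(x,y,z,yaw=None):
    s=robot.read_state(); M=R.from_euler('xyz',s['orientation']).as_matrix()
    print('t',s['time'],'tcp',s['eef_pos'].round(4),'yaw',round(s['orientation'][2],3),'j',s['joint_pos'].round(2),'F',s['ft_force'].round(1),'delta',(M.T@(np.array([x,y,z])-s['eef_pos'])).round(4), 'turn',None if yaw is None else round(s['orientation'][2]-yaw,3))
E
python3 - <<'E'
from h import *
for c,uv in((load('scene0'),(404,158)),(load('side0'),(239,243))):
    r=att(c['attitude'])@np.linalg.inv(c['intrinsics'])@[*uv,1]; p=np.array(c['position']); print('jar',p+r*(.09-p[2])/r[2])
d(.628,.130,.33,1.70)
E
```

```text
jar [0.62458544 0.29102716 0.09      ]
jar [0.6219148  0.29401677 0.09      ]
t 0.1 tcp [ 0.1471 -0.5294  0.2306] yaw 0.271 j [-1.5   0.26  1.54 -0.    1.35 -0.2 ] F [ 0.6 -0.   0.5] delta [ 0.6398 -0.5069 -0.0984] turn -1.429
```

The rows are not in the units I measure in: shifts go in shares of 400 mm and turns go in shares of pi/2 rad. I convert before sending: -0.033 m / 0.4 = -0.0825, 0.032 m / 0.4 = 0.08.

>>> {"api": "shift_gripper", "payload": {
  "plan": [
    {"trans": [0,0,-0.0825]},
    {"trans": [0,0,-0.0825]},
    {"trans": [0,0,-0.0825]},
    {"trans": [0.08,-0.0633,0]},
    {"trans": [0.08,-0.0633,0]},
    {"trans": [0.08,-0.0633,0]},
    {"trans": [0.08,-0.0633,0]},
    {"trans": [0.08,-0.0633,0]},
    {"trans": [0.08,-0.0633,0]},
    {"trans": [0.08,-0.0633,0]},
    {"trans": [0.08,-0.0633,0]},
    {"trans": [0.08,-0.0633,0]},
    {"trans": [0.08,-0.0633,0]},
    {"trans": [0.08,-0.0633,0]},
    {"trans": [0.08,-0.0633,0]},
    {"trans": [0.08,-0.0633,0]},
    {"trans": [0.08,-0.0633,0]},
    {"trans": [0.08,-0.0633,0]},
    {"trans": [0.08,-0.0633,0]},
    {"trans": [0.08,-0.0633,0]}
  ],
  "finger_gap": 1.0
}}

```text
time: 1.77
eef_pos: [0.5569, 0.0321, 0.3299]
orientation: [-3.141, 0.001, 0.271]
ft_force: [0.1, -1.1, 0.2]
opening: 1.008
finger_force: 0.0
```

>>> {"api": "shift_gripper", "payload": {
  "plan": [
    {"rz": -0.0764},
    {"rz": -0.0764},
    {"rz": -0.0764},
    {"rz": -0.0764},
    {"rz": -0.0764},
    {"rz": -0.0764},
    {"rz": -0.0764},
    {"rz": -0.0764},
    {"rz": -0.0764},
    {"rz": -0.0764},
    {"rz": -0.0764},
    {"rz": -0.07},
    {}
  ]
}}

```text
time: 2.85
eef_pos: [0.556, 0.03, 0.3298]
orientation: [-3.14, -0.0, 1.705]
ft_force: [0.6, -0.9, -0.7]
opening: 1.003
finger_force: 0.0
```

```bash
python3 -c "
from h import *
d(.628,.130,.19,1.70)"
```

```text
t 2.85 tcp [0.556  0.03   0.3298] yaw 1.705 j [-0.15  0.23  1.34  0.    1.58 -0.28] F [ 0.6 -0.9 -0.7] delta [0.0894 0.0848 0.1397] turn 0.005
```

Converted, 0.035 m / 0.4 = 0.0875, 0.03 m / 0.4 = 0.075.

>>> {"api": "shift_gripper", "payload": {
  "plan": [
    {"trans": [0.075,0.0708,0]},
    {"trans": [0.075,0.0708,0]},
    {"trans": [0.075,0.0708,0]},
    {"trans": [0,0,0.0875]},
    {"trans": [0,0,0.0875]},
    {"trans": [0,0,0.0875]},
    {"trans": [0,0,0.0875]},
    {},
    {}
  ]
}}

```text
time: 3.6
eef_pos: [0.6274, 0.1302, 0.1884]
orientation: [-3.136, -0.001, 1.699]
ft_force: [0.3, -0.8, 0.4]
opening: 0.999
finger_force: 0.0
```

```bash
python3 - <<'E'
from h import *
c=snap('wrist','w1'); T=np.array(c['T_tool_cam']); print(T.round(3))
s=c['s']; M=R.from_euler('xyz',s['orientation']).as_matrix()
c['position']=s['eef_pos']+M@T[:3,3]; c['attitude']=M@T[:3,:3]; np.save('pics/w1.npy',c,allow_pickle=True)
d(.628,.130,.055,1.70)
im=c['image'][:,:,::-1].copy(); cv2.polylines(im,[cuphull(c,.628,.130).astype(int)],True,(255,0,255),1); cv2.imwrite('pics/w1.png',im)
E
```

```text
[[ 0.    -0.95  -0.313  0.081]
 [ 1.     0.    -0.     0.001]
 [ 0.    -0.313  0.95  -0.142]
 [ 0.     0.     0.     1.   ]]
t 3.65 tcp [0.6292 0.1302 0.1912] yaw 1.699 j [ 0.03  0.45  1.35  0.    1.34 -0.1 ] F [-0.3  1.   0.4] delta [-1.000e-04 -1.200e-03  1.362e-01] turn -0.001
```

View pics/w1.png

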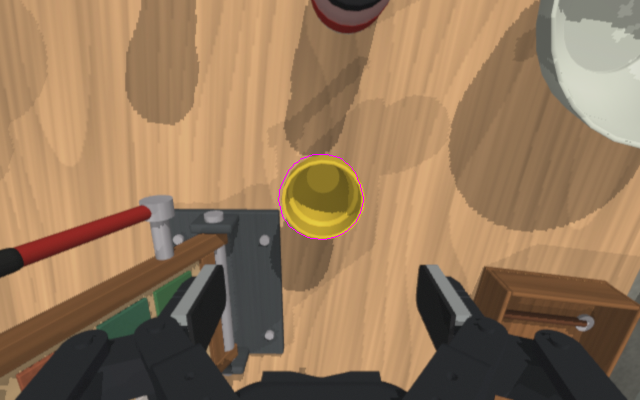

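The wrist view shows the cup at (321,197), and the predicted outline agrees to about 1 px. Descend and grip high on the rim band.

Converted, 0.034 m / 0.4 = 0.085, -0.001 m / 0.4 = -0.0025.

>>> {"api": "shift_gripper", "payload": {
  "plan": [
    {"trans": [0,-0.0025,0.085]},
    {"trans": [0,0,0.085]},
    {"trans": [0,0,0.085]},
    {"trans": [0,0,0.085]},
    {}
  ]
}}

```text
time: 4.07
eef_pos: [0.6255, 0.1298, 0.0507]
orientation: [-3.135, -0.001, 1.699]
ft_force: [-1.6, 0.2, -1.6]
opening: 1.002
finger_force: 0.0
```

>>> {"api": "shift_gripper", "payload": {
  "plan": [
    {},
    {},
    {},
    {},
    {},
    {},
    {},
    {}
  ],
  "finger_gap": 0.0,
  "clamp_n": 20
}}

```text
time: 4.73
eef_pos: [0.6306, 0.1302, 0.0582]
orientation: [3.134, 0.001, 1.701]
ft_force: [-0.2, 0.2, 7.1]
opening: 0.742
finger_force: 22.7
```

>>> {"api": "shift_gripper", "payload": {
  "plan": [
    {"trans": [0,0,-0.075]},
    {"trans": [0,0,-0.075]},
    {"trans": [0,0,-0.075]},
    {"trans": [0,0,-0.075]},
    {}
  ]
}}

```text
time: 5.15
eef_pos: [0.632, 0.1304, 0.1836]
orientation: [3.127, 0.001, 1.701]
ft_force: [1.2, 0.7, 0.2]
opening: 0.735
finger_force: 22.9
```

```bash
python3 - <<'E'
from h import *
c=snap('wrist','w2')
d(.480,.299,.18,1.70)
E
```

```text
t 5.2 tcp [0.6307 0.1303 0.1805] yaw 1.701 j [ 0.03  0.45  1.38  0.    1.3  -0.1 ] F [-0.4 -1.1 -1.1] delta [ 0.1868 -0.1276 -0.0011] turn 0.001
```

View pics/w2.png

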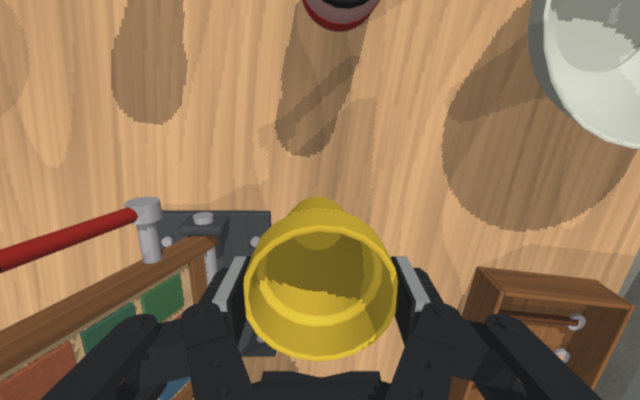

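The yellow cup is held at its rim, upright between the pads (rim centre about (321,290)).

>>> {"api": "shift_gripper", "payload": {
  "plan": [
    {"trans": [0.0778,-0.0533,0]},
    {"trans": [0.0778,-0.0533,0]},
    {"trans": [0.0778,-0.0533,0]},
    {"trans": [0.0778,-0.0533,0]},
    {"trans": [0.0778,-0.0533,0]},
    {"trans": [0.0778,-0.0533,0]},
    {},
    {},
    {}
  ]
}}

```text
time: 5.95
eef_pos: [0.4768, 0.2986, 0.1743]
orientation: [3.141, 0.0, 1.702]
ft_force: [-1.0, -0.6, -0.4]
opening: 0.741
finger_force: 23.0
```

```bash
python3 - <<'E'
from h import *
c=snap('wrist','w3'); T=np.array(c['T_tool_cam'])
s=c['s']; M=R.from_euler('xyz',s['orientation']).as_matrix()
c['position']=s['eef_pos']+M@T[:3,3]; c['attitude']=M@T[:3,:3]
im=c['image'][:,:,::-1].copy()
for p,z,k in((np.array([.48,.299]),0,(255,0,255)),(s['eef_pos'][:2],s['eef_pos'][2]-.056,(0,255,0))): cv2.polylines(im,[cuphull(c,*p,z).astype(int)],True,k,1)
cv2.imwrite('pics/w3.png',im)
d(.480,.299,.08,1.70)
E
```

```text
t 6.0 tcp [0.4774 0.298  0.1743] yaw 1.701 j [ 0.36  0.33  1.59 -0.    1.23  0.23] F [ 0.8  0.3 -0.7] delta [0.0007 0.0027 0.0943] turn 0.001
```

View pics/w3.png

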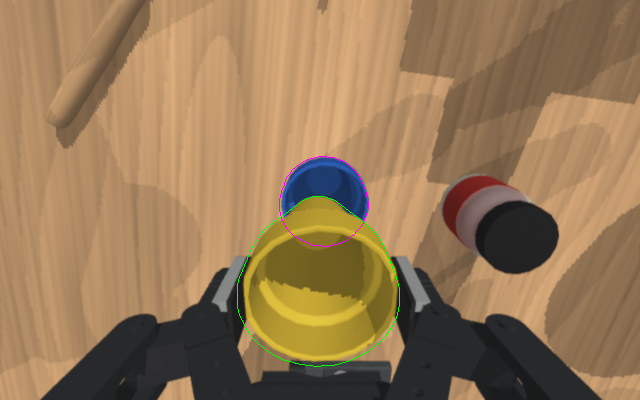

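Blue cup centre about (324,200) agrees with its fit, and the yellow cup is held upright ~4 mm lower than modelled. Lower it, slowly at the end.

Converted, 0.025 m / 0.4 = 0.0625, 0.02 m / 0.4 = 0.05.

>>> {"api": "shift_gripper", "payload": {
  "plan": [
    {"trans": [0.0018,0.0068,0.05]},
    {"trans": [0,0,0.0625]},
    {"trans": [0,0,0.05]},
    {"trans": [0,0,0.0125]},
    {},
    {}
  ]
}}

```text
time: 6.5
eef_pos: [0.4805, 0.299, 0.1047]
orientation: [3.141, 0.0, 1.699]
ft_force: [0.2, 0.6, -0.7]
opening: 0.735
finger_force: 23.0
```

>>> {"api": "shift_gripper", "payload": {
  "plan": [
    {"trans": [0,0,0.0125]},
    {"trans": [0,0,0.0125]},
    {},
    {}
  ]
}}

```text
time: 6.83
eef_pos: [0.4795, 0.2996, 0.0945]
orientation: [3.141, -0.0, 1.701]
ft_force: [0.2, 0.2, -1.2]
opening: 0.737
finger_force: 23.0
```

>>> {"api": "shift_gripper", "payload": {
  "plan": [
    {"trans": [0,0,0.01]},
    {"trans": [0,0,0.01]},
    {},
    {}
  ]
}}

```text
time: 7.17
eef_pos: [0.4793, 0.2996, 0.086]
orientation: [-3.141, 0.0, 1.701]
ft_force: [-1.0, -0.0, -0.6]
opening: 0.739
finger_force: 23.0
```

Converted, 0.002 m / 0.4 = 0.005.

>>> {"api": "shift_gripper", "payload": {
  "plan": [
    {"trans": [0,0,0.005]},
    {"trans": [0,0,0.005]},
    {},
    {}
  ]
}}

```text
time: 7.5
eef_pos: [0.4794, 0.2996, 0.0822]
orientation: [-3.141, 0.0, 1.701]
ft_force: [-0.4, -0.4, -1.7]
opening: 0.742
finger_force: 23.0
```

>>> {"api": "shift_gripper", "payload": {
  "plan": [
    {"trans": [0,0,0.005]},
    {},
    {}
  ]
}}

```text
time: 7.75
eef_pos: [0.4796, 0.2996, 0.0803]
orientation: [3.141, -0.0, 1.701]
ft_force: [0.7, 0.6, -1.6]
opening: 0.738
finger_force: 23.0
```

Converted, 0.002 m / 0.4 = 0.005.

>>> {"api": "shift_gripper", "payload": {
  "plan": [
    {"trans": [0,0,0.005]},
    {},
    {}
  ]
}}

```text
time: 8.0
eef_pos: [0.4799, 0.2997, 0.0785]
orientation: [3.141, -0.0, 1.701]
ft_force: [1.5, -0.2, 0.1]
opening: 0.739
finger_force: 23.1
```

>>> {"api": "shift_gripper", "payload": {
  "plan": [
    {"trans": [0,0,0.005]},
    {},
    {}
  ]
}}

```text
time: 8.25
eef_pos: [0.4802, 0.2999, 0.0776]
orientation: [3.14, -0.001, 1.701]
ft_force: [-0.1, -0.1, 8.6]
opening: 0.741
finger_force: 23.6
```

Converted, 0.001 m / 0.4 = 0.0025.

>>> {"api": "shift_gripper", "payload": {
  "plan": [
    {"trans": [0,0,0.0025]},
    {},
    {}
  ]
}}

```text
time: 8.5
eef_pos: [0.4802, 0.3001, 0.0775]
orientation: [3.139, -0.001, 1.701]
ft_force: [-2.8, -1.2, 15.1]
opening: 0.741
finger_force: 24.0
```

>>> {"api": "shift_gripper", "payload": {
  "plan": [
    {},
    {},
    {},
    {},
    {}
  ],
  "finger_gap": 1.0
}}

```text
time: 8.92
eef_pos: [0.4791, 0.2995, 0.0748]
orientation: [-3.141, 0.0, 1.701]
ft_force: [0.5, -0.4, 1.0]
opening: 0.999
finger_force: 0.0
```

>>> {"api": "shift_gripper", "payload": {
  "plan": [
    {"trans": [0,0,-0.075]},
    {"trans": [0,0,-0.0875]},
    {"trans": [0,0,-0.0875]},
    {"trans": [0,0,-0.05]},
    {},
    {}
  ]
}}

```text
time: 9.42
eef_pos: [0.4801, 0.2999, 0.1964]
orientation: [3.139, -0.001, 1.701]
ft_force: [-0.3, -0.1, 0.2]
opening: 1.002
finger_force: 0.0
```

```bash
python3 - <<'E'
from h import *
S,D=snap('scene','s4'),snap('side','d4')
o=np.zeros((400,800,3),np.uint8)
for i,(c,u,v) in enumerate(((S,362,140),(D,271,268))):
    im=cv2.resize(c['image'][v-40:v+40,u-40:u+40],None,fx=5,fy=5,interpolation=cv2.INTER_CUBIC)
    for z,k in((0,(255,0,255)),(.022,(0,255,0))):
        h=(cuphull(c,.48,.3,z)-[u-40.5,v-40.5])*5; cv2.polylines(im,[h.astype(int)],True,k,1)
    o[:,400*i:400*i+400]=im
cv2.imwrite('pics/n4.png',o[:,:,::-1]); d(.45,.10,.3)
E
```

```text
t 9.5167 tcp [0.4786 0.2993 0.194 ] yaw 1.701 j [ 0.36  0.31  1.55 -0.    1.28  0.23] F [-0.7 -0.3 -1.3] delta [-0.1939 -0.0545 -0.1058] turn None
```

View pics/n4.png

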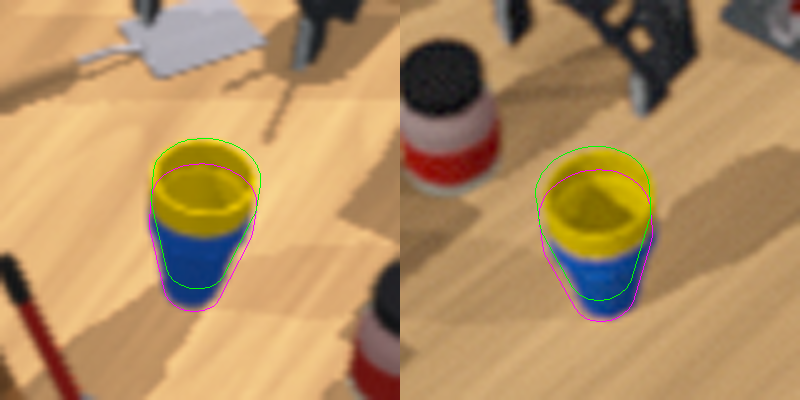

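Nested: yellow rim is level and matches the green "home" outline in both views, blue standing on the bench. Next, the kickstand: shut fingers and go behind its foot.

Converted, -0.03 m / 0.4 = -0.075.

```bash
cat >> h.py <<'E'
def B(x,y,z):
    c,s=np.cos(.1287),np.sin(.1287); return (.5387+c*x-s*y,-.0079+s*x+c*y,z)
E
```

>>> {"api": "shift_gripper", "payload": {
  "plan": [
    {"trans": [0,0,-0.075]},
    {"trans": [0,0,-0.075]},
    {},
    {}
  ],
  "finger_gap": 0.0
}}

```text
time: 9.85
eef_pos: [0.4799, 0.2998, 0.2554]
orientation: [3.141, -0.0, 1.701]
ft_force: [0.2, -0.2, -0.6]
opening: 0.453
finger_force: 0.0
```

```bash
python3 -c "
from h import *
d(*B(-.135,.124,.255),1.6995)"
```

```text
t 9.85 tcp [0.4799 0.2998 0.2554] yaw 1.701 j [0.36 0.27 1.46 0.   1.41 0.23] F [ 0.2 -0.2 -0.6] delta [-0.1885 -0.1164  0.0002] turn 0.001
```

Converted, -0.0314 m / 0.4 = -0.0785, -0.0194 m / 0.4 = -0.0485.

>>> {"api": "shift_gripper", "payload": {
  "plan": [
    {"trans": [-0.0785,-0.0485,0]},
    {"trans": [-0.0785,-0.0485,0]},
    {"trans": [-0.0785,-0.0485,0]},
    {"trans": [-0.0785,-0.0485,0]},
    {"trans": [-0.0785,-0.0485,0]},
    {"trans": [-0.0785,-0.0485,0]},
    {"trans": [0,0,0.075]},
    {"trans": [0,0,0.075]},
    {"trans": [0,0,0.075]},
    {},
    {}
  ]
}}

```text
time: 10.77
eef_pos: [0.3861, 0.0977, 0.1632]
orientation: [-3.135, -0.001, 1.701]
ft_force: [1.0, 0.3, 0.4]
opening: 0.0
finger_force: 0.0
```

```bash
python3 -c "
from h import *
d(*B(.04,.124,.165),1.6995)"
```

```text
t 10.7667 tcp [0.3861 0.0977 0.1632] yaw 1.701 j [-0.03  0.05  1.97  0.    1.13 -0.16] F [1.  0.3 0.4] delta [-0.0005  0.1777 -0.003 ] turn 0.001
```

Sweep +x at a gentle pace, then rise and let the leg fall.

Converted, 0.013 m / 0.4 = 0.0325, 0.01 m / 0.4 = 0.025.

>>> {"api": "shift_gripper", "payload": {
  "plan": [
    {"trans": [0,0.0325,0]},
    {"trans": [0,0.0325,0]},
    {"trans": [0,0.0325,0]},
    {"trans": [0,0.0325,0]},
    {"trans": [0,0.0325,0]},
    {"trans": [0,0.0325,0]},
    {"trans": [0,0.0325,0]},
    {"trans": [0,0.0325,0]},
    {"trans": [0,0.0325,0]},
    {"trans": [0,0.0325,0]},
    {"trans": [0,0.0325,0]},
    {"trans": [0,0.0325,0]},
    {"trans": [0,0.0325,0]},
    {"trans": [0,0.025,0]},
    {}
  ]
}}

```text
time: 12.02
eef_pos: [0.5685, 0.1214, 0.1667]
orientation: [3.139, 0.0, 1.701]
ft_force: [-0.3, 0.0, 0.0]
opening: 0.003
finger_force: 0.0
```

>>> {"api": "shift_gripper", "payload": {
  "plan": [
    {"trans": [0,0,-0.075]},
    {"trans": [0,0,-0.075]},
    {"trans": [0,0,-0.075]},
    {"trans": [0,0,-0.05]},
    {},
    {},
    {},
    {},
    {},
    {},
    {},
    {},
    {},
    {},
    {},
    {},
    {},
    {},
    {},
    {}
  ],
  "finger_gap": 0.5
}}

```text
time: 13.68
eef_pos: [0.566, 0.1209, 0.2754]
orientation: [3.142, -0.0, 1.701]
ft_force: [0.8, -0.4, -0.2]
opening: 0.499
finger_force: 0.0
```

>>> {"api": "shift_gripper", "payload": {
  "plan": [
    {},
    {},
    {},
    {},
    {},
    {},
    {},
    {},
    {},
    {},
    {},
    {},
    {},
    {},
    {},
    {},
    {},
    {},
    {},
    {}
  ],
  "finger_gap": 0.5
}}

```text
time: 15.35
eef_pos: [0.566, 0.1209, 0.2753]
orientation: [3.142, -0.0, 1.701]
ft_force: [-0.0, 0.1, 0.5]
opening: 0.496
finger_force: 0.0
```

```bash
python3 - <<'E'
from h import *
S,D=snap('scene','s5'),snap('side','d5')
o=np.zeros((540,800,3),np.uint8)
for i,(c,u,v) in enumerate(((S,325,205),(D,325,210))):
    o[:,400*i:400*i+400]=cv2.resize(c['image'][v-67:v+68,u-50:u+50],None,fx=4,fy=4,interpolation=cv2.INTER_CUBIC)
    foot=np.array(B(-.0245+.115*np.sin(1.94),.12,.085+.115*np.cos(1.94))); print(foot,((proj(c,foot)-[u-50,v-67])*4+[400*i,0]).round())
cv2.imwrite('pics/n5.png',o[:,:,::-1]); d(*B(-.0775,0,.30),1.6995)
E
```

```text
[0.60536494 0.12172819 0.04349962] [[383. 263.]]
[0.60536494 0.12172819 0.04349962] [[430. 332.]]
t 15.45 tcp [0.566  0.1209 0.2753] yaw 1.701 j [ 0.02  0.29  1.39  0.    1.46 -0.11] F [-0.   0.   0.2] delta [-0.1241 -0.1212 -0.0247] turn 0.001
```

View pics/n5.png

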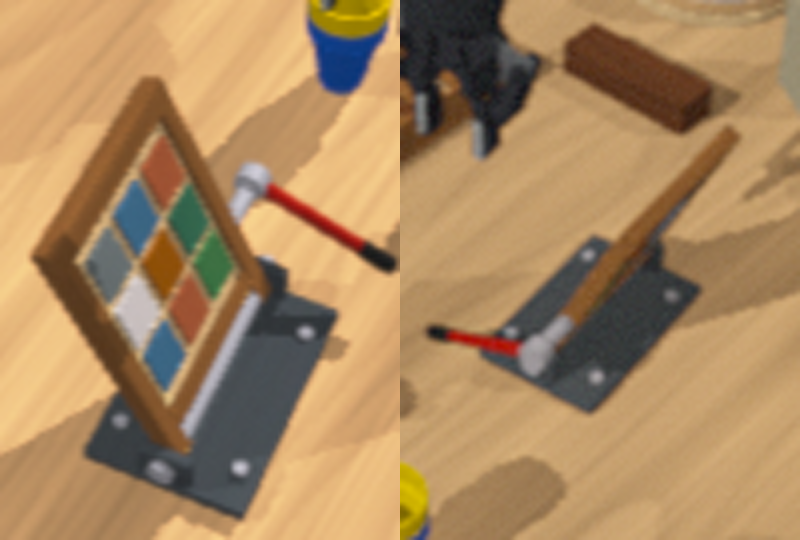

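Leg is fully down (foot at (385,258) scene crop, predicted (383,263)). Now straddle the top bar.

Converted, 0.028 m / 0.4 = 0.07, -0.0248 m / 0.4 = -0.062.

>>> {"api": "shift_gripper", "payload": {
  "plan": [
    {"trans": [-0.062,-0.0608,0]},
    {"trans": [-0.062,-0.0608,0]},
    {"trans": [-0.062,-0.0608,0]},
    {"trans": [-0.062,-0.0608,0]},
    {"trans": [-0.062,-0.06,0]},
    {},
    {"trans": [0,0,0.07]},
    {"trans": [0,0,0.07]},
    {"trans": [0,0,0.07]},
    {},
    {}
  ],
  "finger_gap": 0.6,
  "clamp_n": 30
}}

```text
time: 16.37
eef_pos: [0.4611, -0.0173, 0.1907]
orientation: [-3.139, -0.001, 1.701]
ft_force: [1.1, -0.4, -0.4]
opening: 0.598
finger_force: 0.0
```

```bash
python3 -c "
from h import *
d(*B(0,0,.200),1.6995)"
```

```text
t 16.3667 tcp [ 0.4611 -0.0173  0.1907] yaw 1.701 j [-0.28  0.13  1.8   0.    1.21 -0.41] F [ 1.1 -0.4 -0.4] delta [-0.0007  0.0781 -0.0095] turn 0.001
```

Converted, 0.0065 m / 0.4 = 0.0163, -0.001 m / 0.4 = -0.0025.

>>> {"api": "shift_gripper", "payload": {
  "plan": [
    {"trans": [0,0.0163,-0.0025]},
    {"trans": [0,0.0163,-0.0025]},
    {"trans": [0,0.0163,-0.0025]},
    {"trans": [0,0.0163,-0.0025]},
    {"trans": [0,0.0163,-0.0025]},
    {"trans": [0,0.0163,-0.0025]},
    {"trans": [0,0.0163,-0.0025]},
    {"trans": [0,0.0163,-0.0025]},
    {"trans": [0,0.0163,-0.0025]},
    {"trans": [0,0.0163,0]},
    {"trans": [0,0.0163,0]},
    {"trans": [0,0.0163,0]},
    {},
    {}
  ]
}}

```text
time: 17.53
eef_pos: [0.5394, -0.0076, 0.1999]
orientation: [-3.141, -0.0, 1.701]
ft_force: [-2.8, -1.0, -0.3]
opening: 0.601
finger_force: 0.8
```

>>> {"api": "shift_gripper", "payload": {
  "plan": [
    {},
    {},
    {},
    {},
    {},
    {},
    {},
    {},
    {},
    {},
    {},
    {}
  ],
  "finger_gap": 0.0,
  "clamp_n": 30
}}

```text
time: 18.53
eef_pos: [0.5393, -0.0076, 0.2005]
orientation: [3.141, 0.0, 1.701]
ft_force: [-2.5, 0.7, 3.7]
opening: 0.186
finger_force: 30.9
```

```bash
python3 - <<'E'
from h import *
S,D=snap('scene','s6'),snap('side','d6')
o=np.zeros((540,800,3),np.uint8)
for i,(c,u,v) in enumerate(((S,335,195),(D,325,210))):
    im=cv2.resize(c['image'][v-67:v+68,u-50:u+50],None,fx=4,fy=4,interpolation=cv2.INTER_CUBIC)
    P=np.array([B(0,.078,.03),B(0,.078,.23),B(0,-.078,.23),B(0,-.078,.03)]); 
    cv2.polylines(im,[((proj(c,P)-[u-50.5,v-67.5])*4).astype(int)],True,(255,0,255),1); o[:,400*i:400*i+400]=im
cv2.imwrite('pics/n6.png',o[:,:,::-1]); d(*B(0,0,.2),1.6995)
E
```

```text
t 18.6333 tcp [ 0.5393 -0.0076  0.2005] yaw 1.701 j [-0.22  0.26  1.61  0.    1.27 -0.35] F [-2.3  0.3  4.9] delta [-0.0002 -0.0006  0.0005] turn 0.001
```

View pics/n6.png

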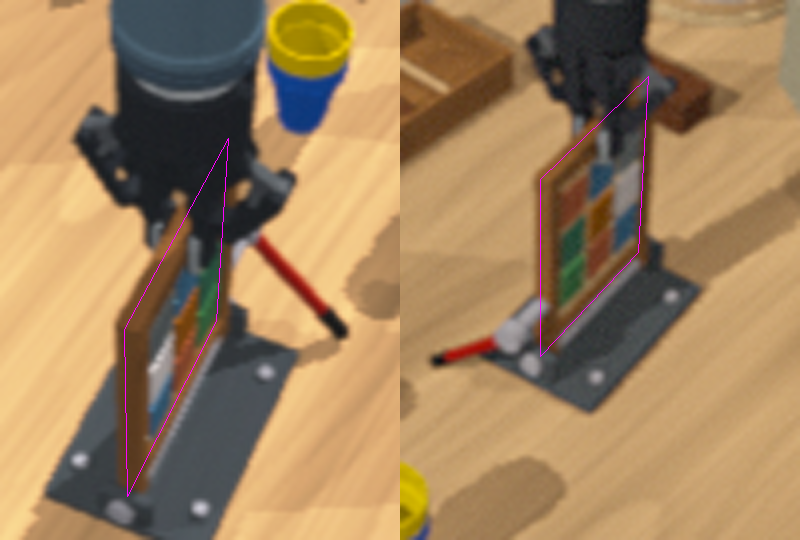

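The frame is upright, matching the drawn outline in both views. The bar is pinched flat (15.8 mm gap, 31 N) and the leg foot is at the bench.

```bash
python3 -c "
from bench import robot, optics, job
print(job.sign_off())"
```

```text
the job is handed in; nothing more can be done
None
```

I handed the job in at about 18.6 s. The yellow cup is nested in the standing blue cup, the kickstand is fully down, and the fingers are holding the frame upright by its top bar; no verdict came back.

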